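# Start a gauge check with the paired buttons

## Task

Push the carriage of parts on the red checking fixture fully home against its end stop, under the dial gauge. Then press the two green buttons on the yellow box together, one with each fingertip, hold both fully down for two seconds, and let both come up again. Nothing is picked up: do not press a button before the carriage is home, never push one button down without the other, and leave the two loose rubber feet, the red basket and the bottle where they stand.

Things in the scene. Friction and masses are not known exactly. Their poses are not given: they have to be found in the camera images.
- fixture: Red fixed checking fixture, base plate 300 x 110 x 20 mm. Origin on the table at mid width, 110 mm from the near end of the plate; x axis = the way the carriage goes home (away from the robot, give or take the yaw), z up. Dark end stop at x = 112 mm, 55 mm high; dial gauge and probe over x = 70 to 175 mm (probe end 81 mm up, dial top 206 mm up); column 190 mm high at x = 150 to 180 mm.
- carriage_face (a point): Middle of the carriage's near upright face (blue), the face to push; moves with it; x axis = push direction. The carriage is an aluminium block 130 mm long, 92 mm wide, 26 to 62 mm above the table (this point at 44 mm), black parts fixed in its top. Before it lie the base plate (20 mm up) and two low rails (26 mm up). At home this point is at x = -20 mm in the fixture's frame.
- carriage (a joint): How far the carriage stands out of home, m: 0 = fully home against the end stop, up to 0.07 out towards the robot (begins at 0.035 to 0.065). Slides with about 3 N of friction and stays where it is left; at home it stops hard.
- button_box: Yellow fixed box, 100 x 170 x 50 mm (x, y, z of its frame), on the table. Origin at the middle of its underside, z up. Two green round push buttons of 28 mm diameter in black housings stand on its top, 60 mm apart from centre to centre along the box's y axis (btn_a at y = +30 mm, btn_b at y = -30 mm).
- btn_a_top (a point): Centre of the upper face of green button btn_a, at the box's +y side, 74 mm above the table when up and 66 mm when fully down (its black housing, 44 mm across, ends at 62 mm); z up.
- btn_b_top (a point): Centre of the upper face of green button btn_b, at the box's -y side, 74 mm above the table when up and 66 mm when fully down (its black housing, 44 mm across, ends at 62 mm); z up.
- btn_a (a joint): Depth of btn_a, m: 0 = up, 0.008 = fully down. A spring pushes it back; fully down takes 4 N on each button (8 N for both), then it stops hard.
- btn_b (a joint): Depth of btn_b, m: as btn_a.
- foot_a: Loose black rubber foot, 28 mm diameter, 22 mm high, 20 g, standing on the table between the fixture and the box. Origin at the centre of its underside. A bystander.
- foot_b: Second loose rubber foot, like foot_a. A bystander.
- basket: Loose small red basket of black parts, 120 x 90 x 45 mm. Origin at the centre of its underside. A bystander.
- bottle: Loose clear bottle with white cap, 64 mm diameter, 170 mm high. Origin at the centre of its underside. A bystander.

How it is judged:
On the way, in this order (a step that is already met when the one before it is completed fails the run):
1. the carriage is fully home against its stop, both buttons still up (value of joint carriage below 0.003 m and value of joint each of btn_a, btn_b below 0.002 m), for 0.2 s.
2. both buttons are held down together by the fingers for 1.6 s with the carriage home (value of joint each of btn_a, btn_b above 0.006 m and value of joint carriage below 0.004 m and contact force between the fingers and button_box above 3 N), for 1.6 s.
At the end, for the whole second after the job is handed in: Carriage within 4 mm of fully home, both buttons up again (within 1 mm), the rubber feet, basket and bottle at rest within 25 mm of where they stood (value of joint carriage below 0.004 m and value of joint each of btn_a, btn_b below 0.001 m and distance of each of foot_a, foot_b, basket, bottle from where it was at the start of the episode below 0.025 m and linear speed of each of foot_a, foot_b, basket, bottle below 0.02 m/s); the robot touches nothing.
It fails at once if a button was pressed (over 3 mm) while the carriage was not home (over 6 mm out) (value of joint carriage above 0.006 m and value of joint any of btn_a, btn_b above 0.003 m).
It fails at once if one button was pushed down (over 5.5 mm) while the other was up (under 1 mm) ((value of joint btn_a above 0.0055 m and value of joint btn_b below 0.001 m) or (value of joint btn_b above 0.0055 m and value of joint btn_a below 0.001 m)).
It fails at once if a bystander was moved by more than 25 mm (distance of any of foot_a, foot_b, basket, bottle from where it was at the start of the episode above 0.025 m).
It fails at once if a bystander was lifted off the table or tipped over (height (world z) of any of foot_a, foot_b, basket, bottle above 0.012 m or angle between any of foot_a, foot_b, basket, bottle's own z axis and vertical above 0.5 rad).
It also fails if it takes over 48 s, if anything falls off the work surface, if the arm or the gripper's body presses on something with over 40 N, if the wrist force passes 120 N, or if a joint passes its speed limit or range.

## Robot

A 6-joint arm with a two-finger parallel gripper is mounted at the origin on the work surface. World frame = base frame: x ahead of the robot, y to its left, z up, the work surface at z = 0. Lengths are in m, angles in rad, forces in N, time in s.
With the tool pointing down it reaches from about 0.35 to 0.775 m from the base axis. Payload 5.5 kg.
Tool frame: the origin (TCP) lies between the finger pads; the fingertips stand 11 mm ahead of it and the grasp point (between the pads) lies 8 mm behind it (tips_ahead is the distance from the TCP to the fingertips, in m); z points along the fingers, y is the line along which they close (so a half turn about z gives the same grasp; the last joint's range is limited). The gripper opens to 85 mm and grips with 20 to 120 N. Pads are 22 mm wide; open, the fingers measure 114 mm over their backs; the gripper's body (76 mm by 85 mm) begins 54 mm behind the grasp point. The pads swing forward as they close: fully open they stand 13 mm farther back than shut.
Start: joints at [-1.286, 0.313, 0.046, 1.304, 0, 1.431], TCP at [0.237, -0.524, 0.242] pointing down, gripper open.
Joint ranges: [-2.76, 2.76], [-0.86, 1.69], [-1.03, 1.26], [-2.2, 2.34], [-1.47, 1.5], [-3.14, 3.14]. Speed limits (rad/s): [2.57, 2.57, 3.14, 3.14, 3.14, 3.14].

## Interface

Orientations are given as a unit quaternion [w, x, y, z].
In Python, from workcell import * gives the robot as it stands. The module is installed in compiled form; this text tells all that it offers.
- The arm moves only by the tool jog_arm, never from a script. Its argument "moves" is a list of rows, each an object with "fingers": the closure, from 0 (fully open) to 1 (shut); "slide": the shift along the tool's x, y, z in mm, a list of three; "angular": the turn, a rotation vector about the tool's x, y, z in degrees, a list of three. A call has 1 to 10 rows; each row is the pose to reach, as a shift and turn from the pose commanded when the call began, along the tool's axes at that moment; what a row does not reach only later rows make up. A row lasts 1/12 s, in which the tool goes at most 41.7 mm and 7.16 degrees, less where a joint would pass 70% of its speed; a pose out of reach is approached as far as the arm can. A call with a gripper value outside its range is refused whole. The fingers move at their own pace and stop on an object; "squeeze" is the grip in N (left out, the last holds). Time passes only in rows, so rows that repeat a pose let the fingers close. It gives the time, the measured TCP pose, the force, the opening and the grip force at its end, in the units of the state.
- get_state(): the state, without advancing time (a new reading comes with each control period).
- read_camera(name): name is "scene" or "top" or "wrist"; returns a dict with "color" (420x560x3 uint8, red, green, blue), "fovy" (degrees; the focal length in pixels is half the picture's height over the tangent of half this angle, whatever the lens; pixels are square), "cx", "cy" (the principal point, pixels), "world_from_camera" (4x4, takes a point from camera to world coordinates); the wrist camera has in their place "tool_from_camera" (4x4, takes a point from camera to tool coordinates, whose origin is the TCP and whose axes are the flange's). Camera axes: x right, y down, z forward; pixel columns grow to the right and rows downward; lengths in m; the calibration is good to about 2 mm. The wrist camera is an equidistant fisheye: a pixel r from the principal point sees the ray r / f radians off the axis. A picture is of the moment at which its call begins: read the wrist's pose just before it. There is no depth.
- hand_in(): hands the job in; it is judged then, once.
Trained networks look in a picture, given as the dict that the camera call returned (one of the last four; its "shot" number tells which), for a name from the list of things; names that differ only in an ending like _2 or _b are one class to them, and where a whole thing is asked for, a point or a joint stands for the part that bears it (a point fixed in the world has none). Each returns a list of dicts, best first, with "p" (0 to 1); they miss things now and then, are a little off and sometimes report something else, mostly with a low value. They report only what shows in the picture. A call takes as long as a camera call.
- look_for(target, picture): "point" ([column, row] in pixels, amid what is visible of it).
- tip_of(target, picture): "point" ([column, row] in pixels: a listed point, or the origin of a listed thing).
The state is a dict: "clock": time; "joint_pos": joint angles; "qvel": joint speeds; "tau": joint torques, N m; "tcp_pos": TCP position; "orientation": TCP orientation; "wrist_force": force on the tool from outside, world axes, zero at the start; "ft_torque": the same for the moment, N m; "finger_gap": finger opening in m; "grip_force": force on a finger pad.
Only numpy, scipy, OpenCV 4.12 (cv2) and the standard library are available. Lean on these libraries where they do the work, as an engineer would, in place of code of your own. Each camera call takes 0.05 s, during which the arm holds its last target. There are 200 camera calls.

## Working session

There is one attempt and no reset: what is moved stays moved. The work goes in short steps, Python scripts to look and compute and a tool call to move; the robot and the scene stay as the last step left them, time stands still between calls to the robot, and variables do not carry over. Pictures are saved under pics/ and viewed, at most 10 in all, crops included, and the job is handed in when it is done.

Besides the shell and the picture viewer there is one more tool, called as name(argument=value, ...), one argument or row to a line, values as JSON. jog_arm: Moves the arm, as the interface text tells. Its arguments: {"type":"object","properties":{"moves":{"type":"array","items":{"type":"object","properties":{"fingers":{"type":"number"},"slide":{"type":"array","items":{"type":"number"}},"angular":{"type":"array","items":{"type":"number"}}}}},"squeeze":{"type":"number"}},"required":["moves"]}

```bash
mkdir -p pics; cat > h.py <<'E'
from workcell import *
import numpy as np, cv2
def ray(c,px):
    f=c["color"].shape[0]/2/np.tan(np.radians(c["fovy"])/2)
    T=np.array(c["world_from_camera"]); d=np.array([(px[0]-c["cx"])/f,(px[1]-c["cy"])/f,1.])
    return T[:3,3],T[:3,:3]@d
def at(c,px,z):
    o,d=ray(c,px); return o+d*(z-o[2])/d[2]
def save(c,n): cv2.imwrite("pics/"+n,c["color"][:,:,::-1])
H=dict(fixture=0,carriage_face=.044,button_box=0,btn_a_top=.074,btn_b_top=.074,foot_a=0,foot_b=0,basket=0,bottle=0)
E
python3 - <<'E'
from h import *
s=get_state(); print({k:np.round(v,3) for k,v in s.items()})
for n in ("top","scene"):
    c=read_camera(n); save(c,n+"0.png")
    print(n,np.round(c["world_from_camera"],2)[:3,3])
    for k,z in H.items():
        for r in tip_of(k,c)[:2]: print(k,np.round(r["point"]),round(r["p"],2),np.round(at(c,r["point"],z),3))
a=cv2.imread("pics/top0.png");print(a.shape)
E
```

```text
{'clock': np.float64(0.0), 'joint_pos': array([-1.286,  0.314,  0.045,  1.304, -0.   ,  1.431]), 'qvel': array([-0.   , -0.002, -0.   , -0.001,  0.001, -0.002]), 'tau': array([ 0.0000e+00, -4.8063e+01,  2.9853e+01,  1.9000e-02,  0.0000e+00,
        0.0000e+00]), 'tcp_pos': array([ 0.237, -0.523,  0.241]), 'orientation': array([-0.001,  0.978,  0.211, -0.   ]), 'wrist_force': array([ 0.503,  0.924, -0.575]), 'ft_torque': array([ 0.03 ,  0.02 , -0.058]), 'grip_force': np.float64(0.0), 'finger_gap': np.float64(0.086)}
top [0.47 0.09 1.01]
fixture [237. 232.] 0.58 [0.595 0.209 0.   ]
carriage_face [239. 258.] 0.83 [0.536 0.201 0.044]
button_box [443. 225.] 0.78 [ 0.593 -0.225  0.   ]
btn_a_top [467. 226.] 0.63 [ 0.582 -0.247  0.074]
btn_a_top [439. 215.] 0.49 [ 0.605 -0.195  0.074]
btn_b_top [468. 226.] 0.47 [ 0.581 -0.25   0.074]
foot_a [334. 279.] 0.52 [0.489 0.01  0.   ]
foot_a [352. 244.] 0.47 [ 0.559 -0.032  0.   ]
foot_b [334. 279.] 0.52 [0.489 0.01  0.   ]
foot_b [352. 244.] 0.47 [ 0.559 -0.032  0.   ]
basket [332. 141.] 0.66 [ 0.786 -0.001  0.   ]
bottle [124. 250.] 0.58 [0.563 0.452 0.   ]
scene [ 1.41 -0.65  0.82]
fixture [312. 205.] 0.76 [0.6   0.208 0.   ]
fixture [231. 217.] 0.6 [0.489 0.008 0.   ]
carriage_face [297. 181.] 0.75 [0.528 0.216 0.044]
button_box [179. 274.] 0.93 [ 0.584 -0.222  0.   ]
btn_a_top [190. 248.] 0.45 [ 0.6   -0.193  0.074]
btn_b_top [309. 271.] 0.73 [ 0.841 -0.05   0.074]
btn_b_top [160. 254.] 0.59 [ 0.575 -0.255  0.074]
foot_a [227. 216.] 0.62 [0.478 0.001 0.   ]
foot_a [238. 234.] 0.49 [ 0.559 -0.025  0.   ]
foot_b [227. 216.] 0.62 [0.478 0.001 0.   ]
foot_b [238. 234.] 0.49 [ 0.559 -0.025  0.   ]
basket [303. 270.] 0.69 [ 0.771  0.    -0.   ]
bottle [359. 169.] 0.97 [0.559 0.456 0.   ]
(420, 560, 3)
```

View pics/top0.png

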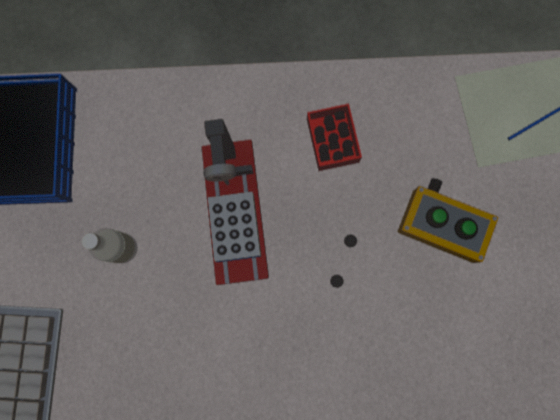

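View pics/scene0.png

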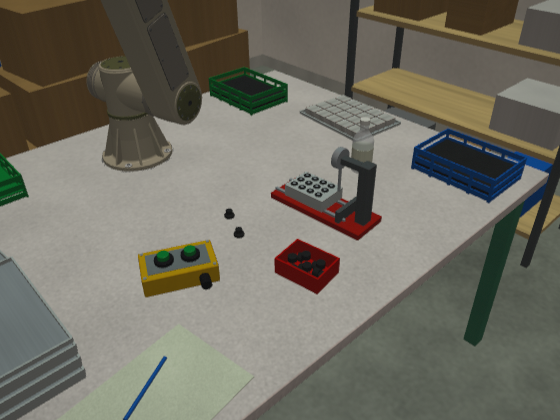

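Top view: the fixture is at about (237,215) with a slight yaw, and the carriage face is near row 260. The buttons are at (439,215) = a and (468,226) = b, the feet at (350,241) and (337,281), the basket at (333,137) and the bottle at (110,245). The scene view agrees with this. Next I refine by colour.

```bash
cat >> h.py <<'E'
from scipy.spatial.transform import Rotation as R
def tool():
    s=get_state(); q=np.array(s["orientation"]); return np.array(s["tcp_pos"]),R.from_quat(q[[1,2,3,0]])
def blobs(c,lo,hi,amin):
    m=cv2.inRange(cv2.cvtColor(c["color"],cv2.COLOR_RGB2HSV),lo,hi)
    n,l,st,ce=cv2.connectedComponentsWithStats(m)
    return [(st[i,4],ce[i],(l==i)) for i in range(1,n) if st[i,4]>=amin]
E
python3 - <<'E'
from h import *
for n in ("top","scene"):
    c=read_camera(n)
    print(n)
    for a,ce,m in blobs(c,(45,90,50),(80,255,255),30):
        if 130<ce[0]<500: print("green",a,np.round(ce,1),np.round(at(c,ce,.074),4))
    if n=="top":
        for a,ce,m in blobs(c,(15,120,80),(35,255,255),300):
            p=np.argwhere(m)[:,::-1].astype(np.float32); b=cv2.boxPoints(cv2.minAreaRect(p)); print("yellow",a,[np.round(at(c,q,.05)[:2],3) for q in b])
        hsv=cv2.cvtColor(c["color"],cv2.COLOR_RGB2HSV)
        m=cv2.inRange(hsv,(0,130,60),(8,255,255))|cv2.inRange(hsv,(172,130,60),(180,255,255))
        m[:, :195]=0; m[:,280:]=0
        p=np.argwhere(m)[:,::-1].astype(np.float32); b=cv2.boxPoints(cv2.minAreaRect(p)); print("red",[np.round(at(c,q,.02)[:2],3) for q in b])
        im=cv2.resize(c["color"][120:300,180:300],None,fx=4,fy=3.3,interpolation=cv2.INTER_CUBIC)
p,r=tool(); print(p,np.round(r.as_matrix(),3))
E
```

```text
top
green 162 [439.1 215.5] [ 0.6042 -0.1956  0.074 ]
green 158 [468.5 227.2] [ 0.5793 -0.2502  0.074 ]
yellow 1638 [array([ 0.582, -0.124]), array([ 0.672, -0.167]), array([ 0.6  , -0.322]), array([ 0.512, -0.278])]
red [array([0.781, 0.285]), array([0.79 , 0.174]), array([0.495, 0.146]), array([0.486, 0.252])]
scene
green 1444 [246.9  90.8] [-0.0265  0.4911  0.074 ]
green 102 [189.4 250.2] [ 0.6079 -0.1984  0.074 ]
green 132 [498.9 275.2] [1.1245 0.2315 0.074 ]
green 106 [162.7 255.7] [ 0.5832 -0.2525  0.074 ]
green 96 [482.3 328.2] [1.1755 0.0733 0.074 ]
[ 0.23700257 -0.52395191  0.24231326] [[ 0.911  0.412  0.   ]
 [ 0.412 -0.911 -0.   ]
 [ 0.     0.    -1.   ]]
```

```bash
cat >> h.py <<'E'
def go(x,y,z,psi):
    p,r=tool(); a=np.radians(psi); c,s=np.cos(a),np.sin(a)
    G=R.from_matrix([[c,s,0],[s,-c,0],[0,0,-1]])
    m=r.as_matrix()
    print("slide",np.round(m.T@(np.array([x,y,z])-p)*1000,1),"ang",np.round(np.degrees((r.inv()*G).as_rotvec()),1),"tcp",np.round(p,4),"clk",get_state()["clock"])
E
python3 -c "
from h import *
go(.496,.1995,.15,185.2)"
```

```text
slide [ 534.1 -552.4   92.3] ang [   0.     0.  -160.9] tcp [ 0.237  -0.524   0.2423] clk 1.1
```

jog_arm(
  moves=[
    {"fingers": 1, "slide": [267, -276, 20], "angular": [0, 0, -72]},
    {"fingers": 1, "slide": [267, -276, 20], "angular": [0, 0, -72]},
    {"fingers": 1, "slide": [267, -276, 20], "angular": [0, 0, -72]},
    {"fingers": 1, "slide": [267, -276, 20], "angular": [0, 0, -72]},
    {"fingers": 1, "slide": [267, -276, 20], "angular": [0, 0, -72]},
    {"fingers": 1, "slide": [267, -276, 20], "angular": [0, 0, -72]},
    {"fingers": 1, "slide": [267, -276, 20], "angular": [0, 0, -72]},
    {"fingers": 1, "slide": [267, -276, 20], "angular": [0, 0, -72]},
    {"fingers": 1, "slide": [267, -276, 20], "angular": [0, 0, -72]},
    {"fingers": 1, "slide": [267, -276, 20], "angular": [0, 0, -72]},
  ],
  squeeze=20,
)

```text
clock: 1.93
tcp_pos: [0.3668, -0.1574, 0.2222]
orientation: [-0.001, 0.665, 0.747, 0.001]
wrist_force: [-0.7, -0.0, -0.2]
finger_gap: -0.0
grip_force: 0.0
```

```bash
python3 -c "
from h import *
go(.496,.1995,.15,185.2)"
```

```text
slide [339.5 169.4  73. ] ang [  0.1  -0.1 -88.6] tcp [ 0.3668 -0.1574  0.2222] clk 1.9333
```

jog_arm(
  moves=[
    {"fingers": 1, "slide": [339, 169, 30], "angular": [0, 0, -72]},
    {"fingers": 1, "slide": [339, 169, 30], "angular": [0, 0, -72]},
    {"fingers": 1, "slide": [339, 169, 30], "angular": [0, 0, -72]},
    {"fingers": 1, "slide": [339, 169, 30], "angular": [0, 0, -72]},
    {"fingers": 1, "slide": [339, 169, 30], "angular": [0, 0, -72]},
    {"fingers": 1, "slide": [339, 169, 30], "angular": [0, 0, -72]},
    {"fingers": 1, "slide": [339, 169, 30], "angular": [0, 0, -72]},
    {"fingers": 1, "slide": [339, 169, 30], "angular": [0, 0, -72]},
    {"fingers": 1, "slide": [339, 169, 30], "angular": [0, 0, -72]},
    {"fingers": 1, "slide": [339, 169, 30], "angular": [0, 0, -72]},
  ],
)

```text
clock: 2.77
tcp_pos: [0.501, 0.1978, 0.1914]
orientation: [0.001, 0.102, 0.995, 0.001]
wrist_force: [-0.3, -0.5, 0.2]
finger_gap: 0.0002
grip_force: 0.0
```

```bash
python3 -c "
from h import *
go(.490,.199,.1,185.2)"
```

```text
slide [11.1 -1.3 91.4] ang [  0.1   0.1 -17. ] tcp [0.501  0.1978 0.1914] clk 2.7667
```

jog_arm(
  moves=[
    {"fingers": 1, "slide": [11, -1, 91], "angular": [0, 0, -17]},
    {"fingers": 1, "slide": [11, -1, 91], "angular": [0, 0, -17]},
    {"fingers": 1, "slide": [11, -1, 91], "angular": [0, 0, -17]},
    {"fingers": 1, "slide": [11, -1, 91], "angular": [0, 0, -17]},
    {"fingers": 1, "slide": [11, -1, 91], "angular": [0, 0, -17]},
  ],
)

```text
clock: 3.18
tcp_pos: [0.4883, 0.1937, 0.1011]
orientation: [-0.0, -0.039, 0.999, -0.0]
wrist_force: [0.9, 0.1, -0.4]
finger_gap: 0.0
grip_force: 0.0
```

```bash
python3 - <<'E'
from h import *
go(.488,.199,.046,185.2)
c=read_camera("wrist"); save(c,"w1.png")
p,r=tool(); T=np.array(c["tool_from_camera"]); f=210/np.tan(np.radians(c["fovy"])/2)
for k in ("carriage_face","fixture"):
  for q in tip_of(k,c)[:2]:
    v=np.array(q["point"])-[c["cx"],c["cy"]]; th=np.hypot(*v)/f; d=np.r_[np.sin(th)*v/np.hypot(*v),np.cos(th)]
    o=p+r.apply(T[:3,3]); d=r.apply(T[:3,:3]@d); print(k,q["p"],np.round(q["point"]),np.round(o+d*(H[k]-o[2])/d[2],4))
E
```

```text
slide [-0.2  5.3 55.1] ang [-0.  -0.  -0.7] tcp [0.4883 0.1937 0.1011] clk 3.1833
fixture 0.68 [292. 328.] [0.5976 0.2116 0.    ]
```

View pics/w1.png

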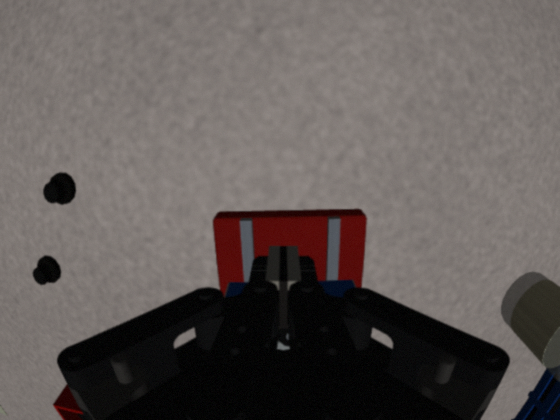

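The wrist view shows the plate's near edge centred at column 291, the rails at 246 and 334, and the blue face at row 283. The fingers are about 5 mm off-centre, which the slide corrects. Next: descend, then push.

jog_arm(
  moves=[
    {"fingers": 1, "slide": [0, 5, 35], "angular": [0, 0, 0]},
    {"fingers": 1, "slide": [0, 5, 55], "angular": [0, 0, -0.7]},
    {"fingers": 1, "slide": [0, 5, 55], "angular": [0, 0, -0.7]},
    {"fingers": 1, "slide": [-15, 5, 55], "angular": [0, 0, -0.7]},
    {"fingers": 1, "slide": [-27, 5, 55], "angular": [0, 0, -0.7]},
    {"fingers": 1, "slide": [-36, 5, 55], "angular": [0, 0, -0.7]},
    {"fingers": 1, "slide": [-43, 5, 55], "angular": [0, 0, -0.7]},
    {"fingers": 1, "slide": [-50, 5, 55], "angular": [0, 0, -0.7]},
    {"fingers": 1, "slide": [-57, 5, 55], "angular": [0, 0, -0.7]},
    {"fingers": 1, "slide": [-64, 5, 55], "angular": [0, 0, -0.7]},
  ],
)

```text
clock: 4.17
tcp_pos: [0.552, 0.2039, 0.0467]
orientation: [-0.0, -0.046, 0.999, 0.0]
wrist_force: [-3.9, 1.0, 3.0]
finger_gap: -0.0001
grip_force: 1.8
```

Pushing at about 4 N, so the carriage is sliding. Continue slowly.

jog_arm(
  moves=[
    {"fingers": 1, "slide": [-4, 0, 0], "angular": [0, 0, 0]},
    {"fingers": 1, "slide": [-8, 0, 0], "angular": [0, 0, 0]},
    {"fingers": 1, "slide": [-12, 0, 0], "angular": [0, 0, 0]},
    {"fingers": 1, "slide": [-14, 0, 0], "angular": [0, 0, 0]},
    {"fingers": 1, "slide": [-16, 0, 0], "angular": [0, 0, 0]},
    {"fingers": 1, "slide": [-16, 0, 0], "angular": [0, 0, 0]},
  ],
)

```text
clock: 4.67
tcp_pos: [0.5657, 0.205, 0.0459]
orientation: [-0.002, -0.046, 0.999, -0.0]
wrist_force: [-7.8, -0.3, 4.9]
finger_gap: 0.0002
grip_force: 4.0
```

jog_arm(
  moves=[
    {"fingers": 1, "slide": [-1, 0, 0], "angular": [0, 0, 0]},
    {"fingers": 1, "slide": [-2, 0, 0], "angular": [0, 0, 0]},
    {"fingers": 1, "slide": [-3, 0, 0], "angular": [0, 0, 0]},
    {"fingers": 1, "slide": [-4, 0, 0], "angular": [0, 0, 0]},
    {"fingers": 1, "slide": [-4, 0, 0], "angular": [0, 0, 0]},
    {"fingers": 1, "slide": [-4, 0, 0], "angular": [0, 0, 0]},
  ],
)

```text
clock: 5.17
tcp_pos: [0.5657, 0.205, 0.0458]
orientation: [-0.005, -0.046, 0.999, -0.001]
wrist_force: [-18.1, -0.8, 13.6]
finger_gap: -0.0003
grip_force: 9.1
```

The carriage is hard against the stop: no motion at 18 N. Back off and rise.

jog_arm(
  moves=[
    {"fingers": 1, "slide": [20, 0, 0], "angular": [0, 0, 0]},
    {"fingers": 1, "slide": [35, 0, 0], "angular": [0, 0, 0]},
    {"fingers": 1, "slide": [35, 0, -40], "angular": [0, 0, 0]},
    {"fingers": 0.8, "slide": [35, 0, -80], "angular": [0, 0, 0]},
    {"fingers": 0.46, "slide": [35, 0, -110], "angular": [0, 0, 0]},
    {"fingers": 0.46, "slide": [35, 0, -110], "angular": [0, 0, 0]},
  ],
)

```text
clock: 5.67
tcp_pos: [0.5418, 0.2032, 0.1637]
orientation: [0.007, -0.046, 0.999, 0.001]
wrist_force: [1.3, 1.3, -0.0]
finger_gap: 0.0357
grip_force: 0.0
```

```bash
python3 - <<'E'
from h import *
go(.5925,-.2235,.16,155.6)
c=read_camera("top")
for q in tip_of("carriage_face",c)[:1]: print(q["p"],at(c,q["point"],.044))
E
```

```text
slide [ -11.3 -429.5    3.5] ang [ 0.3  0.7 29.7] tcp [0.5418 0.2032 0.1637] clk 5.6667
0.7 [0.58301183 0.20075668 0.044     ]
```

jog_arm(
  moves=[
    {"fingers": 0.46, "slide": [-11, -429, 4], "angular": [0.3, 0.7, 29.7]},
    {"fingers": 0.46, "slide": [-11, -429, 4], "angular": [0.3, 0.7, 29.7]},
    {"fingers": 0.46, "slide": [-11, -429, 4], "angular": [0.3, 0.7, 29.7]},
    {"fingers": 0.46, "slide": [-11, -429, 4], "angular": [0.3, 0.7, 29.7]},
    {"fingers": 0.46, "slide": [-11, -429, 4], "angular": [0.3, 0.7, 29.7]},
    {"fingers": 0.46, "slide": [-11, -429, 4], "angular": [0.3, 0.7, 29.7]},
    {"fingers": 0.46, "slide": [-11, -429, 4], "angular": [0.3, 0.7, 29.7]},
    {"fingers": 0.46, "slide": [-11, -429, 4], "angular": [0.3, 0.7, 29.7]},
    {"fingers": 0.46, "slide": [-11, -429, 4], "angular": [0.3, 0.7, 29.7]},
    {"fingers": 0.46, "slide": [-11, -429, 4], "angular": [0.3, 0.7, 29.7]},
  ],
)

```text
clock: 6.6
tcp_pos: [0.5852, -0.2136, 0.1505]
orientation: [-0.007, 0.212, 0.977, -0.003]
wrist_force: [0.9, 0.1, 0.6]
finger_gap: 0.0459
grip_force: 0.0
```

jog_arm(
  moves=[
    {"fingers": 0.46, "slide": [0, -15, 0], "angular": [0, 0, 0]},
    {"fingers": 0.46, "slide": [0, -15, 0], "angular": [0, 0, 0]},
    {"fingers": 0.46, "slide": [0, -15, 0], "angular": [0, 0, 0]},
  ],
)

```text
clock: 6.85
tcp_pos: [0.5786, -0.2256, 0.1507]
orientation: [-0.007, 0.213, 0.977, -0.002]
wrist_force: [0.7, 1.2, -0.3]
finger_gap: 0.0462
grip_force: 0.0
```

```bash
python3 - <<'E'
from h import *
go(.5925,-.2235,.11,155.6); print(get_state()["finger_gap"])
c=read_camera("wrist"); save(c,"w2.png")
p,r=tool(); T=np.array(c["tool_from_camera"]); f=210/np.tan(np.radians(c["fovy"])/2)
for a,ce,m in blobs(c,(45,90,40),(80,255,255),40):
    v=ce-[c["cx"],c["cy"]]; th=np.hypot(*v)/f; d=np.r_[np.sin(th)*v/np.hypot(*v),np.cos(th)]
    o=p+r.apply(T[:3,3]); d=r.apply(T[:3,:3]@d); print(a,np.round(ce),np.round(o+d*(.074-o[2])/d[2],4))
E
```

```text
slide [-12.3   8.1  40.5] ang [-0.4 -0.8 -0.2] tcp [ 0.5786 -0.2256  0.1507] clk 6.85
0.046186923854020664
1102 [250. 234.] [ 0.5761 -0.2485  0.074 ]
1031 [335. 233.] [ 0.6001 -0.1942  0.074 ]
```

View pics/w2.png

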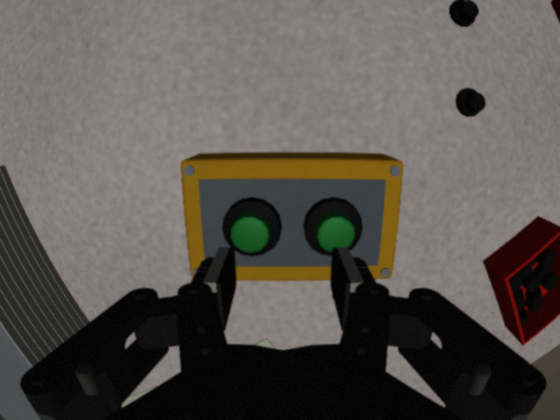

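The wrist view shows the green buttons at (250,234) and (335,233), giving a centre near (0.590,-0.222). That agrees with the top view within 4 mm. Level the tool, centre it and descend.

jog_arm(
  moves=[
    {"fingers": 0.46, "slide": [-10, 8, 20], "angular": [-0.4, -0.8, -0.2]},
    {"fingers": 0.46, "slide": [-10, 8, 45], "angular": [-0.4, -0.8, -0.2]},
    {"fingers": 0.46, "slide": [-10, 8, 45], "angular": [-0.4, -0.8, -0.2]},
    {"fingers": 0.46, "slide": [-10, 8, 45], "angular": [-0.4, -0.8, -0.2]},
  ],
)

```text
clock: 7.23
tcp_pos: [0.5901, -0.2195, 0.1059]
orientation: [-0.001, 0.209, 0.978, -0.0]
wrist_force: [-0.1, 0.4, 1.4]
finger_gap: 0.0461
grip_force: 0.0
```

```bash
python3 - <<'E'
from h import *
go(.5905,-.2225,.08,155.6)
c=read_camera("wrist"); save(c,"w3.png")
c=read_camera("scene"); cv2.imwrite("pics/s3.png",cv2.resize(c["color"][180:320,110:290,::-1],None,fx=4,fy=4,interpolation=cv2.INTER_CUBIC))
E
```

```text
slide [-1.6 -2.6 25.9] ang [-0.  -0.1  0.3] tcp [ 0.5901 -0.2195  0.1059] clk 7.2333
```

View pics/w3.png

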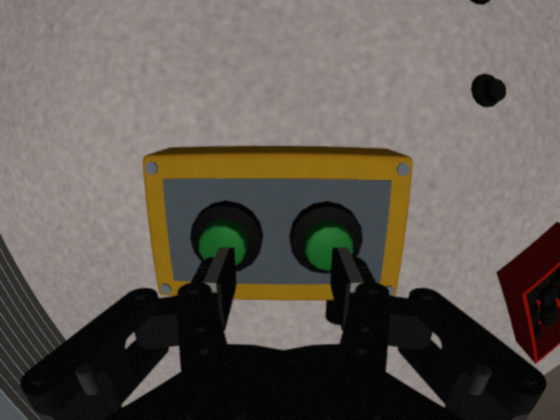

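View pics/s3.png

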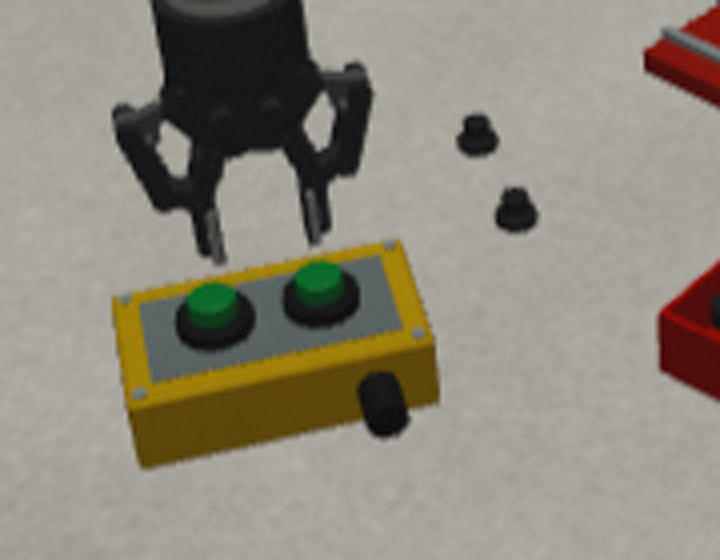

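Both tips sit over the buttons, symmetric after about a 3.5 mm shift toward tool -y. Descending.

jog_arm(
  moves=[
    {"fingers": 0.46, "slide": [-2, -3.5, 10], "angular": [0, 0, 0.3]},
    {"fingers": 0.46, "slide": [-2, -3.5, 18], "angular": [0, 0, 0.3]},
    {"fingers": 0.46, "slide": [-2, -3.5, 21], "angular": [0, 0, 0.3]},
    {"fingers": 0.46, "slide": [-2, -3.5, 23], "angular": [0, 0, 0.3]},
    {"fingers": 0.46, "slide": [-2, -3.5, 25], "angular": [0, 0, 0.3]},
    {"fingers": 0.46, "slide": [-2, -3.5, 25], "angular": [0, 0, 0.3]},
  ],
)

```text
clock: 7.83
tcp_pos: [0.5916, -0.2261, 0.0822]
orientation: [0.001, 0.212, 0.977, -0.001]
wrist_force: [-1.7, 1.5, 2.5]
finger_gap: 0.046
grip_force: 1.2
```

```bash
python3 - <<'E'
from h import *
go(.5905,-.2225,.07,155.6)
E
```

```text
slide [ 2.5  2.8 12.2] ang [-0.1  0.2 -0.1] tcp [ 0.5916 -0.2261  0.0822] clk 7.8333
```

jog_arm(
  moves=[
    {"fingers": 0.46, "slide": [1, 1, 2], "angular": [0, 0, 0]},
    {"fingers": 0.46, "slide": [1, 1, 4], "angular": [0, 0, 0]},
    {"fingers": 0.46, "slide": [1, 1, 6], "angular": [0, 0, 0]},
    {"fingers": 0.46, "slide": [1, 1, 8], "angular": [0, 0, 0]},
    {"fingers": 0.46, "slide": [1, 1, 10], "angular": [0, 0, 0]},
    {"fingers": 0.46, "slide": [1, 1, 10], "angular": [0, 0, 0]},
  ],
)

```text
clock: 8.33
tcp_pos: [0.592, -0.2254, 0.0746]
orientation: [0.003, 0.212, 0.977, -0.002]
wrist_force: [-3.4, -0.3, 13.2]
finger_gap: 0.0463
grip_force: 6.7
```

jog_arm(
  moves=[
    {"fingers": 0.46, "slide": [0, 0, 2], "angular": [0, 0, 0]},
    {"fingers": 0.46, "slide": [0, 0, 3], "angular": [0, 0, 0]},
    {"fingers": 0.46, "slide": [0, 0, 3], "angular": [0, 0, 0]},
    {"fingers": 0.46, "slide": [0, 0, 3], "angular": [0, 0, 0]},
  ],
)

```text
clock: 8.67
tcp_pos: [0.592, -0.2255, 0.0744]
orientation: [0.004, 0.212, 0.977, -0.002]
wrist_force: [-9.4, 1.8, 28.1]
finger_gap: 0.046
grip_force: 14.3
```

```bash
python3 - <<'E'
from h import *
s=get_state(); print(s["tcp_pos"],s["wrist_force"],s["ft_torque"],s["orientation"])
c=read_camera("scene"); cv2.imwrite("pics/s4.png",cv2.resize(c["color"][220:300,130:230,::-1],None,fx=7,fy=7,interpolation=cv2.INTER_CUBIC))
E
```

```text
[ 0.59203189 -0.22546746  0.0743912 ] [-9.37961456  1.84270709 28.08440945] [ 0.53530066  2.05041887 -0.0027518 ] [ 0.00356017  0.21244977  0.97716364 -0.00190937]
```

View pics/s4.png

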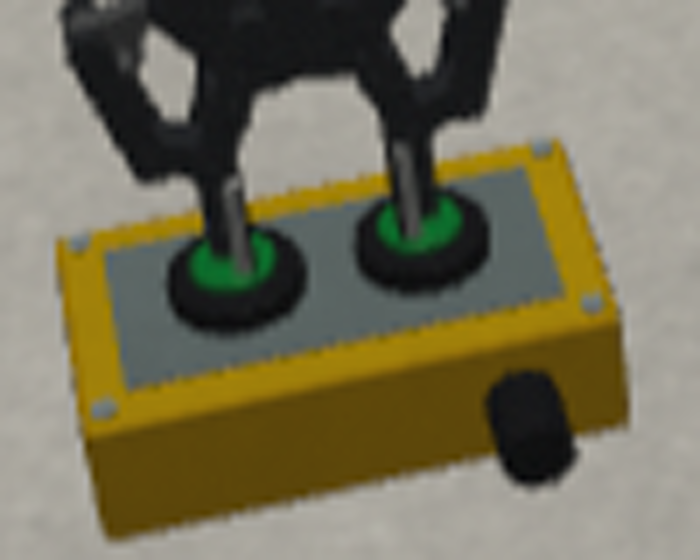

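Both fingertips are on the greens and both buttons are low in their housings. The stop is hard at 28 N. Hold for more than 2 s.

jog_arm(
  moves=[
    {"fingers": 0.46, "slide": [0, 0, 0]},
    {"fingers": 0.46, "slide": [0, 0, 0]},
    {"fingers": 0.46, "slide": [0, 0, 0]},
    {"fingers": 0.46, "slide": [0, 0, 0]},
    {"fingers": 0.46, "slide": [0, 0, 0]},
    {"fingers": 0.46, "slide": [0, 0, 0]},
    {"fingers": 0.46, "slide": [0, 0, 0]},
    {"fingers": 0.46, "slide": [0, 0, 0]},
    {"fingers": 0.46, "slide": [0, 0, 0]},
    {"fingers": 0.46, "slide": [0, 0, 0]},
  ],
)

```text
schema error: expected keys fingers, slide, angular
```

jog_arm(
  moves=[
    {"fingers": 0.46, "slide": [0, 0, 0]},
    {"fingers": 0.46, "slide": [0, 0, 0]},
    {"fingers": 0.46, "slide": [0, 0, 0]},
    {"fingers": 0.46, "slide": [0, 0, 0]},
    {"fingers": 0.46, "slide": [0, 0, 0]},
    {"fingers": 0.46, "slide": [0, 0, 0]},
    {"fingers": 0.46, "slide": [0, 0, 0]},
    {"fingers": 0.46, "slide": [0, 0, 0]},
    {"fingers": 0.46, "slide": [0, 0, 0]},
    {"fingers": 0.46, "slide": [0, 0, 0]},
  ],
)

```text
schema error: expected keys fingers, slide, angular
```

jog_arm(
  moves=[
    {"fingers": 0.46, "slide": [0, 0, 0]},
    {"fingers": 0.46, "slide": [0, 0, 0]},
    {"fingers": 0.46, "slide": [0, 0, 0]},
    {"fingers": 0.46, "slide": [0, 0, 0]},
    {"fingers": 0.46, "slide": [0, 0, 0]},
    {"fingers": 0.46, "slide": [0, 0, 0]},
  ],
)

```text
schema error: expected keys fingers, slide, angular
```

jog_arm(
  moves=[
    {"fingers": 0.46, "slide": [0, 0, -5]},
    {"fingers": 0.46, "slide": [0, 0, -12]},
    {"fingers": 0.46, "slide": [0, 0, -25]},
    {"fingers": 0.46, "slide": [0, 0, -50]},
    {"fingers": 0.46, "slide": [0, 0, -75]},
    {"fingers": 0.46, "slide": [0, 0, -75]},
    {"fingers": 0.46, "slide": [0, 0, -75]},
    {"fingers": 0.46, "slide": [0, 0, -75]},
  ],
)

```text
schema error: expected keys fingers, slide, angular
```

```bash
python3 - <<'E'
from h import *
c=read_camera("top")
for k in ("carriage_face","foot_a","basket","bottle"):
    for q in tip_of(k,c)[:2]: print(k,round(q["p"],2),np.round(at(c,q["point"],H[k]),3))
c=read_camera("scene"); save(c,"s5.png")
E
```

```text
carriage_face 0.93 [0.58  0.203 0.044]
foot_a 0.62 [ 0.565 -0.025  0.   ]
foot_a 0.59 [0.492 0.009 0.   ]
basket 0.8 [0.789 0.004 0.   ]
bottle 0.65 [0.566 0.452 0.   ]
```

View pics/s5.png

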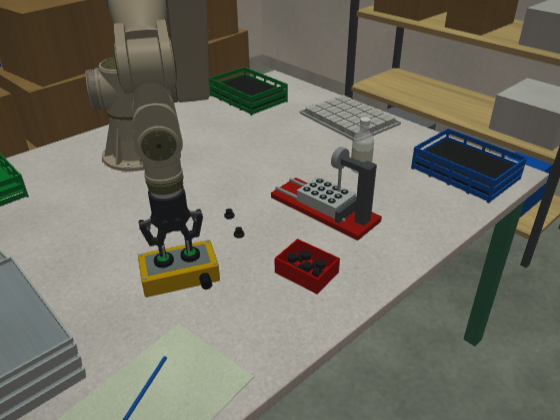

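The rows were refused because the angular key was missing, so the buttons are still held. The view shows the carriage home against its stop at about (345,208) and the bystanders unmoved. Repeat the hold with full rows.

jog_arm(
  moves=[
    {"fingers": 0.46, "slide": [0, 0, 0], "angular": [0, 0, 0]},
    {"fingers": 0.46, "slide": [0, 0, 0], "angular": [0, 0, 0]},
    {"fingers": 0.46, "slide": [0, 0, 0], "angular": [0, 0, 0]},
    {"fingers": 0.46, "slide": [0, 0, 0], "angular": [0, 0, 0]},
    {"fingers": 0.46, "slide": [0, 0, 0], "angular": [0, 0, 0]},
    {"fingers": 0.46, "slide": [0, 0, 0], "angular": [0, 0, 0]},
    {"fingers": 0.46, "slide": [0, 0, 0], "angular": [0, 0, 0]},
    {"fingers": 0.46, "slide": [0, 0, 0], "angular": [0, 0, 0]},
    {"fingers": 0.46, "slide": [0, 0, 0], "angular": [0, 0, 0]},
    {"fingers": 0.46, "slide": [0, 0, 0], "angular": [0, 0, 0]},
  ],
)

```text
clock: 9.85
tcp_pos: [0.592, -0.2255, 0.0744]
orientation: [0.004, 0.212, 0.977, -0.002]
wrist_force: [-9.7, 2.2, 29.2]
finger_gap: 0.0466
grip_force: 14.2
```

jog_arm(
  moves=[
    {"fingers": 0.46, "slide": [0, 0, 0], "angular": [0, 0, 0]},
    {"fingers": 0.46, "slide": [0, 0, 0], "angular": [0, 0, 0]},
    {"fingers": 0.46, "slide": [0, 0, 0], "angular": [0, 0, 0]},
    {"fingers": 0.46, "slide": [0, 0, 0], "angular": [0, 0, 0]},
    {"fingers": 0.46, "slide": [0, 0, 0], "angular": [0, 0, 0]},
    {"fingers": 0.46, "slide": [0, 0, 0], "angular": [0, 0, 0]},
    {"fingers": 0.46, "slide": [0, 0, 0], "angular": [0, 0, 0]},
    {"fingers": 0.46, "slide": [0, 0, 0], "angular": [0, 0, 0]},
    {"fingers": 0.46, "slide": [0, 0, 0], "angular": [0, 0, 0]},
    {"fingers": 0.46, "slide": [0, 0, 0], "angular": [0, 0, 0]},
  ],
)

```text
clock: 10.68
tcp_pos: [0.592, -0.2255, 0.0744]
orientation: [0.004, 0.212, 0.977, -0.002]
wrist_force: [-9.8, 2.4, 28.4]
finger_gap: 0.0459
grip_force: 14.2
```

jog_arm(
  moves=[
    {"fingers": 0.46, "slide": [0, 0, 0], "angular": [0, 0, 0]},
    {"fingers": 0.46, "slide": [0, 0, 0], "angular": [0, 0, 0]},
    {"fingers": 0.46, "slide": [0, 0, 0], "angular": [0, 0, 0]},
    {"fingers": 0.46, "slide": [0, 0, 0], "angular": [0, 0, 0]},
    {"fingers": 0.46, "slide": [0, 0, 0], "angular": [0, 0, 0]},
    {"fingers": 0.46, "slide": [0, 0, 0], "angular": [0, 0, 0]},
  ],
)

```text
clock: 11.18
tcp_pos: [0.592, -0.2255, 0.0744]
orientation: [0.004, 0.212, 0.977, -0.002]
wrist_force: [-9.6, 2.5, 28.2]
finger_gap: 0.0462
grip_force: 14.2
```

Held from 8.7 s to 11.2 s. Now release.

jog_arm(
  moves=[
    {"fingers": 0.46, "slide": [0, 0, -5], "angular": [0, 0, 0]},
    {"fingers": 0.46, "slide": [0, 0, -12], "angular": [0, 0, 0]},
    {"fingers": 0.46, "slide": [0, 0, -25], "angular": [0, 0, 0]},
    {"fingers": 0.46, "slide": [0, 0, -50], "angular": [0, 0, 0]},
    {"fingers": 0.46, "slide": [0, 0, -75], "angular": [0, 0, 0]},
    {"fingers": 0.46, "slide": [0, 0, -75], "angular": [0, 0, 0]},
    {"fingers": 0.46, "slide": [0, 0, -75], "angular": [0, 0, 0]},
    {"fingers": 0.46, "slide": [0, 0, -75], "angular": [0, 0, 0]},
  ],
)

```text
clock: 11.85
tcp_pos: [0.5911, -0.2243, 0.1437]
orientation: [0.001, 0.212, 0.977, -0.001]
wrist_force: [0.7, -0.3, -0.7]
finger_gap: 0.0459
grip_force: 0.0
```

```bash
python3 - <<'E'
from h import *
s=get_state(); print(s["tcp_pos"],s["wrist_force"],np.abs(s["qvel"]).max())
if s["tcp_pos"][2]>.12: print(hand_in())
E
```

```text
[ 0.59106956 -0.22427413  0.14368023] [ 0.73788711 -0.32969443 -0.67077913] 0.01912124410393228
the job is handed in; nothing more can be done
None
```

The carriage is home against its stop, both green buttons were held down together for about 2.5 s and released, the feet, basket and bottle stayed put, and the job was handed in at about 12 s; no verdict came back, and I took no picture after the release.

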